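# Sort closed canisters by heft

### The arm

A 6-joint arm with a two-finger parallel gripper is mounted at the origin on the work surface; the furniture and walls round the work are solid. World frame = base frame: x ahead of the robot, y to its left, z up, the work surface at z = 0. Lengths are in m, angles in rad, forces in N, time in s.
With the tool pointing down it reaches from about 0.35 to 0.925 m from the base axis. Payload 6.4 kg.
Tool frame: the origin (TCP) lies midway between the tips of the shut fingers; the grasp point (between the pads) lies ctrl.grip_depth behind it (ctrl.grip_depth is the distance from the TCP to the grasp point, in m); z points along the fingers, y is the direction in which the jaws open and shut (so a half turn about z gives the same grasp; the last joint's range is limited). The gripper opens to 85 mm and grips with 20 to 120 N. Pads are 22 mm wide; open, the fingers measure 114 mm over their backs; the gripper's body (76 mm by 85 mm) begins 54 mm behind the grasp point. The pads swing forward as they close: fully open they stand 13 mm farther back than shut.
Start: joints at [0.965, 0.245, 1.558, -0, 1.339, -0.174], TCP at [0.272, 0.59, 0.231] pointing down, gripper open.
Joint ranges: [-3.13, 3.13], [-1.02, 2.26], [0.13, 2.54], [-0.95, 4.09], [0.21, 2.88], [-2.74, 2.74]. Speed limits (rad/s): [2.57, 2.57, 3.14, 3.14, 3.14, 3.14].

### API

Orientations are given as a unit quaternion [x, y, z, w].
In Python, from rig import ctrl gives the robot as it stands. The module is installed in compiled form; this text tells all that it offers.
- The arm moves only by the tool move_arm, never from a script. Its argument "increments" is one flat list of numbers, 4 for each row, row after row: the shift along the world's x, y, z in m, then the turn about the world's z in rad. In form: [dx, dy, dz, spin, dx, dy, dz, spin, ...]. A call has 1 to 5 rows; each row is the pose to reach, as a shift and turn from the pose commanded when the call began; what a row does not reach only later rows make up. A row lasts 1/10 s, in which the tool goes at most 50 mm and 8.59 degrees, less where a joint would pass 70% of its speed; a pose out of reach is approached as far as the arm can. A call with a gripper value outside its range is refused whole. "jaw" is the closure in counts, from 0 (fully open) to 255 (shut), set as the call begins (left out, the last holds). The fingers move at their own pace and stop on an object; the grip force is fixed at half the most. Time passes only in rows, so rows that repeat a pose let the fingers close. It gives the time, the measured TCP pose, the force and the opening at its end, in the units of the state.
- ctrl.read_state(): the state, without advancing time (a new reading comes with each control period).
- ctrl.capture(name): name is "scene" or "side" or "wrist"; returns the picture (420x560x3 uint8, red, green, blue); there is no depth.
- ctrl.calibration(name): a dict with "vfov" (degrees; the focal length in pixels is half the picture's height over the tangent of half this angle, whatever the lens; pixels are square), "cx", "cy" (the principal point, pixels), "pose" (4x4, takes a point from camera to world coordinates); the wrist camera has in their place "hand_eye" (4x4, takes a point from camera to tool coordinates, whose origin is the TCP and whose axes are the flange's). Camera axes: x right, y up, looking along -z (the intrinsics and any distortion apply to the point x, -y, -z); pixel columns grow to the right and rows downward; lengths in m; the calibration is good to about 2 mm. A picture is of the moment at which its call begins: read the wrist's pose just before it. calibration takes no time and is no camera call.
- ctrl.close_job(): hands the job in, once; it reports no verdict.
Trained networks look in the newest picture that a camera, given by its name, has taken for a name from the list of things; names that differ only in an ending like _2 or _b are one class to them, and where a whole thing is asked for, a point or a joint stands for the part that bears it (a point fixed in the world has none). Each returns a list of dicts, best first, with "p" (0 to 1); they miss things now and then, are a little off and sometimes report something else, mostly with a low value. They report only what shows in the picture. A call takes as long as a camera call. They do not tell look-alikes from the thing itself.
- ctrl.masks_of(camera, name): "mask" (420x560 bool, what is visible of it) and "box" ([left, top, right, bottom] in pixels, round what is visible of it).
The state is a dict: "time": time; "joint_pos": joint angles; "joint_vel": joint speeds; "tau": joint torques, N m; "ee_pos": TCP position; "eef_rot": TCP orientation; "contact_force": force on the tool from outside, world axes, zero at the start; "ft_torque": the same for the moment, N m; "grip_width": finger opening in m.
Only numpy, scipy, OpenCV 4.12 (cv2) and the standard library are available. Lean on these libraries where they do the work, as an engineer would, in place of code of your own. Each camera call takes 0.05 s, during which the arm holds its last target. There are 200 camera calls.

### The job

The four closed canisters on the bench look the same, but two hold an iron weight and two hold a roll of ribbon: lift them to feel which are heavy and which are light, put the two heavy ones in the black tray and the two light ones in the yellow tray. Set each one down gently, standing upright flat on the tray's floor, keep them from tipping over on the way, and leave the stamp, mug and loose ribbon roll where they are.

Things in the scene. Friction and masses are not known exactly. Their poses are not given: they have to be found in the camera images.
- canister_1: One of four like canisters: grey tin 67 mm across; black lid 69 mm across, its top 64 mm above the underside; on it a wooden grip knob 26 mm across, from 64 to 96 mm up. Lid and knob are fixed. Whole weight about 0.57 kg with an iron weight in it, 0.18 kg with a ribbon roll; which holds what varies and does not show. Contents may shift a few mm. Origin: centre of underside; z up its axis.
- canister_2: One of four like canisters: grey tin 67 mm across; black lid 69 mm across, its top 64 mm above the underside; on it a wooden grip knob 26 mm across, from 64 to 96 mm up. Lid and knob are fixed. Whole weight about 0.57 kg with an iron weight in it, 0.18 kg with a ribbon roll; which holds what varies and does not show. Contents may shift a few mm. Origin: centre of underside; z up its axis.
- canister_3: One of four like canisters: grey tin 67 mm across; black lid 69 mm across, its top 64 mm above the underside; on it a wooden grip knob 26 mm across, from 64 to 96 mm up. Lid and knob are fixed. Whole weight about 0.57 kg with an iron weight in it, 0.18 kg with a ribbon roll; which holds what varies and does not show. Contents may shift a few mm. Origin: centre of underside; z up its axis.
- canister_4: One of four like canisters: grey tin 67 mm across; black lid 69 mm across, its top 64 mm above the underside; on it a wooden grip knob 26 mm across, from 64 to 96 mm up. Lid and knob are fixed. Whole weight about 0.57 kg with an iron weight in it, 0.18 kg with a ribbon roll; which holds what varies and does not show. Contents may shift a few mm. Origin: centre of underside; z up its axis.
- tray_black: Fixed black plastic open tray, 110 x 190 mm and 30 mm high outside, walls and floor 5 mm thick, a small metal plate on the outside of one long wall. It takes two canisters side by side along its length. Origin: centre of its underside; x across the tray, y along its length, z up.
- tray_yellow: Fixed yellow plastic open tray, 110 x 190 mm and 30 mm high outside, walls and floor 5 mm thick, a small metal plate on the outside of one long wall. It takes two canisters side by side along its length. Origin: centre of its underside; x across the tray, y along its length, z up.
- date_stamp: Bystander: hand stamp with a turned wooden grip, standing, 33 x 52 x 107 mm high. Origin: centre of its underside.
- mug: Bystander: black and white striped mug, 86 x 120 x 90 mm high. Origin: centre of its underside.
- loose_ribbon: Bystander: bare rose-red roll of ribbon lying flat, not in a canister, 55 mm across, 32 mm high. Origin: centre of its underside.
Mind the look-alikes: they are no part of the job. What is shaped like the canister_1 but orange is not meant.

How it is judged:
By the outcome, as a careful person would: the job done as asked, in the order asked, and still so for the second after the job is handed in, with the robot touching nothing.
It also fails if it takes over 72 s, if anything falls off the work surface, if the arm or the gripper's body presses on something with over 40 N, if the wrist force passes 120 N, or if a joint passes its speed limit or range.

## Working session

There is one attempt and no reset: what is moved stays moved. The work goes in short steps, Python scripts to look and compute and a tool call to move; the robot and the scene stay as the last step left them, time stands still between calls to the robot, and variables do not carry over. Pictures are saved under pics/ and viewed, about 8 in all and at most 12, crops included, and the job is handed in when it is done.

Besides the shell and the picture viewer there is one more tool, called after "Request:" as name(argument=value, ...) on one line, values as JSON. move_arm: Moves the arm, as the interface text tells. Its arguments: {"type":"object","properties":{"increments":{"type":"array"},"jaw":{"type":"number"}},"required":["increments"]}

```bash
mkdir -p pics
cat > h.py <<'E'
from rig import ctrl
import numpy as np, cv2
def save(cam,fn):
    im=ctrl.capture(cam); cv2.imwrite('pics/'+fn,im[:,:,::-1]); return im
def campose(cam):
    c=ctrl.calibration(cam)
    if 'pose' in c: return c,np.array(c['pose'])
    s=ctrl.read_state()
    from scipy.spatial.transform import Rotation as R
    T=np.eye(4);T[:3,:3]=R.from_quat(s['eef_rot']).as_matrix();T[:3,3]=s['ee_pos']
    return c,T@np.array(c['hand_eye'])
def px2w(cam,u,v,z):
    c,T=campose(cam); f=210/np.tan(np.radians(c['vfov'])/2)
    d=T[:3,:3]@np.array([(u-c['cx'])/f,-(v-c['cy'])/f,-1]); o=T[:3,3]
    return o+d*(z-o[2])/d[2]
def w2px(cam,p):
    c,T=campose(cam); f=210/np.tan(np.radians(c['vfov'])/2)
    q=T[:3,:3].T@(np.array(p)-T[:3,3]); return c['cx']+f*q[0]/-q[2], c['cy']-f*q[1]/-q[2]
E
python3 - <<'E'
from h import *
a=save('scene','s1.png');b=save('side','d1.png')
print(ctrl.read_state(),ctrl.grip_depth)
for c in('scene','side','wrist'):print(c,ctrl.calibration(c))
for c in('scene','side'):
  for n in('canister_1','tray_black','tray_yellow'):
    for r in ctrl.masks_of(c,n): print(c,n,round(r['p'],2),r['box'])
E
```

```text
{'time': 0.1, 'joint_pos': array([ 9.64931294e-01,  2.45792419e-01,  1.55891317e+00, -1.03872000e-05,
        1.33873316e+00, -1.74114317e-01]), 'joint_vel': array([-0.00011016, -0.00098927, -0.00276451, -0.0005226 ,  0.00207652,
       -0.00114691]), 'tau': array([-7.78489066e-04, -4.30674040e+01, -3.27127755e+01, -2.17374754e-04,
        2.81720917e-03, -7.10901716e-06]), 'ee_pos': array([0.27170452, 0.58991558, 0.23024839]), 'eef_rot': array([ 2.14201288e-01,  9.76789105e-01, -8.55661266e-04, -3.46249927e-04]), 'contact_force': array([ 0.05326497, -0.1257621 ,  0.04488239]), 'ft_torque': array([-0.00137561,  0.00088724, -0.01206022]), 'grip_width': 0.08529952018678204} 0.0187
scene {'vfov': 53.14111884597468, 'cx': 283.65133939948083, 'cy': 206.79288793063247, 'pose': array([[ 0.69993946,  0.47871843, -0.53001266, -0.13299759],
       [-0.71419911,  0.47133147, -0.51746138, -0.55097453],
       [ 0.00209335,  0.74072621,  0.67180377,  0.77859375],
       [ 0.        ,  0.        ,  0.        ,  1.        ]])}
side {'vfov': 47.57873245279042, 'cx': 283.117579460958, 'cy': 197.38319
[... 710 characters left out ...]
anister_1 0.93 [281.8, 188.1, 305.2, 227.7]
scene canister_1 0.85 [373.7, 271.4, 415.8, 313.3]
scene canister_1 0.71 [331.0, 235.6, 364.0, 276.3]
scene canister_1 0.71 [289.6, 312.0, 324.1, 361.2]
scene canister_1 0.67 [221.9, 167.7, 249.8, 209.5]
scene tray_black 0.62 [294.6, 162.1, 368.4, 213.4]
scene tray_yellow 0.69 [220.3, 131.4, 287.2, 170.5]
side canister_1 0.91 [311.8, 228.0, 346.5, 273.2]
side canister_1 0.84 [223.8, 157.3, 251.7, 195.8]
side canister_1 0.78 [348.3, 267.0, 388.8, 320.9]
side canister_1 0.71 [275.0, 183.2, 304.0, 221.2]
side canister_1 0.56 [229.6, 288.7, 273.6, 339.8]
side tray_black 0.9 [304.4, 164.4, 385.0, 218.7]
side tray_yellow 0.62 [240.3, 128.9, 305.1, 169.5]
```

View pics/s1.png

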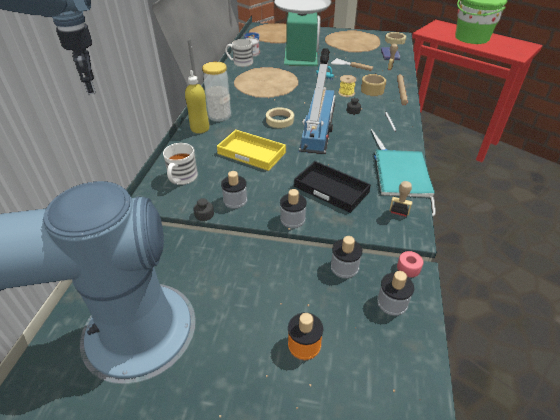

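View pics/d1.png

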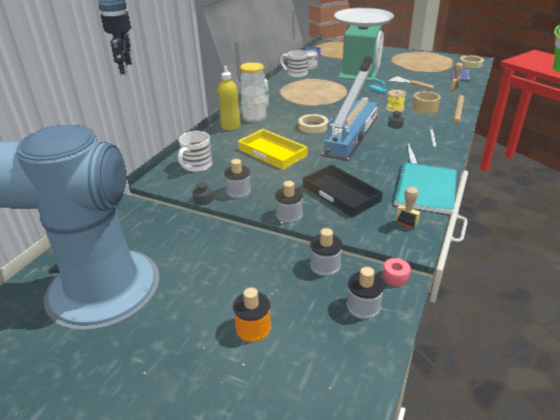

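Run:
```python
from h import *
np.set_printoptions(precision=3,suppress=True)
for n,a,b in zip('1234',[(233,179),(293,198),(348,245),(399,281)],[(236,167),(289,189),(326,238),(367,276)]):
    print(n,px2w('scene',*a,.08),px2w('side',*b,.08))
print('orange',px2w('scene',306,323,.08))
for cam,n in(('scene','tray_black'),('side','tray_black'),('scene','tray_yellow'),('side','tray_yellow')):
    ctrl.capture(cam)
    r=ctrl.masks_of(cam,n)
    if not r: continue
    m=r[0]['mask'].astype(np.uint8)
    cnt=max(cv2.findContours(m,0,2)[0],key=cv2.contourArea)[:,0]
    # outline on plane z=.03 hull
    P=np.array([px2w(cam,u,v,.03)[:2] for u,v in cnt],np.float32)
    print(cam,n,cv2.minAreaRect(P))
a=cv2.imread('pics/s1.png')[120:220,200:400];cv2.imwrite('pics/c1.png',cv2.resize(a,None,fx=4,fy=4,interpolation=2))
```

```text
1 [0.402 0.161 0.08 ] [0.403 0.157 0.08 ]
2 [ 0.458 -0.007  0.08 ] [ 0.464 -0.008  0.08 ]
3 [ 0.428 -0.206  0.08 ] [ 0.43  -0.208  0.08 ]
4 [ 0.422 -0.344  0.08 ] [ 0.428 -0.343  0.08 ]
orange [ 0.213 -0.273  0.08 ]
scene tray_black ((0.6179547905921936, -0.004099100828170776), (0.14279364049434662, 0.20690061151981354), 6.879333019256592)
side tray_black ((0.6210327744483948, -0.012585379183292389), (0.143633633852005, 0.2188834547996521), 7.924879550933838)
scene tray_yellow ((0.5808510184288025, 0.2915627062320709), (0.14325740933418274, 0.20885850489139557), 17.042715072631836)
side tray_yellow ((0.581597626209259, 0.27750179171562195), (0.1489817500114441, 0.22925814986228943), 14.697839736938477)
```

View pics/c1.png

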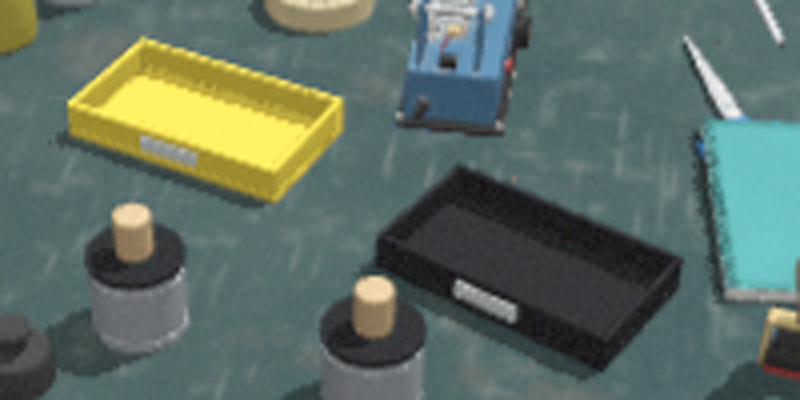

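Run:
```python
from h import *
np.set_printoptions(precision=3,suppress=True)
for n,c in(('y',[(217,145.75),(235.5,130),(285.75,144.5),(269,164.5)]),('b',[(294.5,180),(315,161.75),(370.25,185.5),(351.25,207)])):
    P=np.array([px2w('scene',*q,.03)[:2] for q in c]); print(n,P.tolist(),P.mean(0),np.linalg.norm(P-np.roll(P,-1,0),axis=1))
    d=P[2]-P[1]+P[3]-P[0]; e=P[0]-P[1]+P[3]-P[2];print(d/np.linalg.norm(d),np.degrees(np.arctan2(*d)),np.degrees(np.arctan2(e[1],e[0])))
```

```text
y [[0.5148702495442319, 0.37652021581181483], [0.6166025514099995, 0.4054703997175966], [0.6723826817692733, 0.22680829846837602], [0.561122080409376, 0.18832569908466879]] [0.591 0.299] [0.106 0.187 0.118 0.194]
[ 0.268 -0.963] 164.45742655570191 -162.43240111389287
b [[0.5606425690912791, 0.08325766057110096], [0.6679705068709472, 0.09966546340008609], [0.6921685762432284, -0.0855402151793237], [0.5828661672547435, -0.10276291851792219]] [ 0.626 -0.001] [0.109 0.187 0.111 0.187]
[ 0.124 -0.992] 172.87218969692788 -171.1756296459382
```

Request:
move_arm(increments=[0.07, -0.24, 0, 0, 0.07, -0.24, 0, 0, 0.07, -0.24, 0, 0, 0.07, -0.24, 0, 0, 0.07, -0.24, 0, 0])

```text
time: 1.3
ee_pos: [0.3422, 0.3486, 0.2314]
eef_rot: [0.214, 0.977, 0.0, 0.0]
contact_force: [0.7, 0.6, 0.6]
grip_width: 0.0854
```

Request:
move_arm(increments=[0.06, -0.19, 0, 0, 0.06, -0.19, 0, 0, 0.06, -0.19, 0, 0, 0.06, -0.19, 0, 0, 0.06, -0.19, 0, 0])

```text
time: 1.8
ee_pos: [0.4037, 0.1558, 0.2318]
eef_rot: [0.218, 0.976, -0.0, 0.001]
contact_force: [-0.3, 1.5, -0.5]
grip_width: 0.0855
```

```bash
cat >> h.py <<'E'
def look(fn,x,y):
    np.set_printoptions(precision=4,suppress=True)
    s=ctrl.read_state(); print('ee',s['ee_pos'],s['time'],s['contact_force'],s['grip_width'])
    im=save('wrist',fn)
    u,v=w2px('wrist',(x,y,.096)); print('expected knob top px',u,v)
    hsv=cv2.cvtColor(im,cv2.COLOR_RGB2HSV)
    m=((hsv[...,0]>8)&(hsv[...,0]<25)&(hsv[...,1]>70)&(hsv[...,2]>110)).astype(np.uint8)
    n,l,st,ce=cv2.connectedComponentsWithStats(m)
    for i in range(1,n):
        if st[i,4]>300: print('wood',st[i],ce[i],px2w('wrist',*ce[i],.09))
E
python3 -c "
from h import *
look('w1.png',.4025,.159)"
```

```text
ee [0.4037 0.1558 0.2318] 1.8 [-0.3445  1.4942 -0.5318] 0.0855033923632534
expected knob top px 282.8256003438077 193.44601897356495
wood [ 454    0   75   74 4128] [488.3462  35.3784] [0.3583 0.3513 0.09  ]
wood [278 174  32  33 347] [292.732 188.147] [0.4032 0.168  0.09  ]
```

View pics/w1.png

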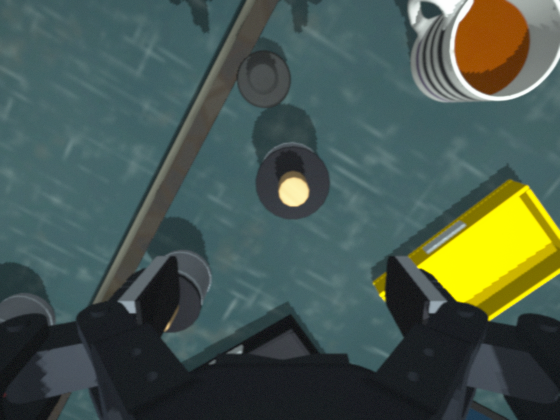

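```bash
python3 -c "
from h import *
look('w2.png',.4025,.159)
for n in ('canister_1',):
  for r in ctrl.masks_of('wrist',n): print(r['p'],r['box'])
for u,v in((294,189),): print(px2w('wrist',u,v,.096))"
```

```text
ee [0.4029 0.158  0.2316] 1.85 [-0.1706  0.6455 -0.2631] 0.08533651456943442
expected knob top px 281.49527084833585 194.81564301696108
wood [ 452    0   74   77 4186] [485.6636  37.7628] [0.3579 0.3504 0.09  ]
wood [276 177  31  32 335] [290.3164 190.2657] [0.4033 0.1668 0.09  ]
0.88 [0.0, 292.0, 49.9, 326.7]
0.82 [252.9, 144.6, 328.2, 223.4]
0.73 [165.6, 250.3, 209.3, 332.5]
[0.4019 0.1715 0.096 ]
```

Request:
move_arm(increments=[0.002, 0.004, -0.04, 0, 0.002, 0.004, -0.08, 0, 0.002, 0.004, -0.08, 0, 0.002, 0.004, -0.08, 0, 0.002, 0.004, -0.08, 0])

```text
time: 2.45
ee_pos: [0.4053, 0.1653, 0.1536]
eef_rot: [0.213, 0.977, 0.001, 0.002]
contact_force: [0.5, 0.1, 0.8]
grip_width: 0.0855
```

```bash
python3 -c "
from h import *
look('w3.png',.4025,.159)
for r in ctrl.masks_of('wrist','canister_1'): print(r['p'],r['box'])"
```

```text
ee [0.4053 0.1653 0.1536] 2.45 [0.4937 0.0902 0.814 ] 0.08547959967184857
expected knob top px 270.6953611026298 223.12652275425495
wood [ 506    0   54   68 3365] [532.9135  31.9432] [0.3644 0.3355 0.09  ]
wood [261 197  42  47 527] [279.9545 215.408 ] [0.402  0.1654 0.09  ]
0.76 [85.4, 301.5, 188.0, 393.6]
0.55 [235.1, 149.8, 329.7, 254.6]
```

View pics/w3.png

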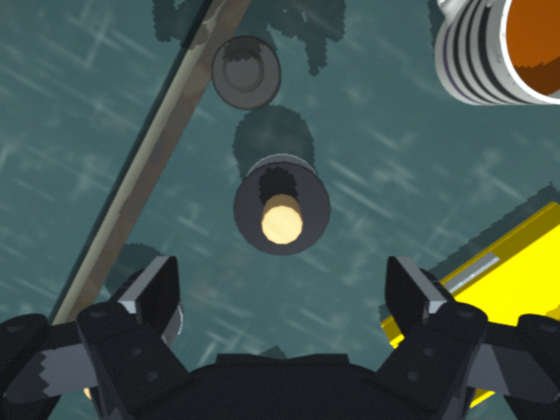

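Request:
move_arm(increments=[0.001, 0.001, -0.03, 0, 0.001, 0.001, -0.06, 0, 0.001, 0.001, -0.082, 0, 0.001, 0.001, -0.082, 0, 0.001, 0.001, -0.082, 0])

```text
time: 3.05
ee_pos: [0.406, 0.1655, 0.0706]
eef_rot: [0.214, 0.977, 0.0, 0.001]
contact_force: [-0.3, 0.0, -0.3]
grip_width: 0.0852
```

Request:
move_arm(increments=[0, 0, 0, 0, 0, 0, 0, 0, 0, 0, 0, 0, 0, 0, 0, 0, 0, 0, 0, 0], jaw=255)

```text
time: 3.55
ee_pos: [0.4054, 0.1653, 0.0701]
eef_rot: [0.214, 0.977, -0.0, 0.0]
contact_force: [-2.0, -0.9, 7.0]
grip_width: 0.0242
```

Request:
move_arm(increments=[0, 0, 0, 0, 0, 0, 0, 0, 0, 0, 0, 0])

```text
time: 3.85
ee_pos: [0.4054, 0.1653, 0.07]
eef_rot: [0.214, 0.977, -0.0, 0.0]
contact_force: [-1.8, -1.4, 6.3]
grip_width: 0.0241
```

Request:
move_arm(increments=[0, 0, 0.01, 0, 0, 0, 0.03, 0, 0, 0, 0.06, 0, 0, 0, 0.08, 0, 0, 0, 0.09, 0])

```text
time: 4.35
ee_pos: [0.4059, 0.1655, 0.1615]
eef_rot: [0.214, 0.977, 0.001, 0.002]
contact_force: [-0.6, 0.1, -2.2]
grip_width: 0.0244
```

Request:
move_arm(increments=[0, 0, 0, 0, 0, 0, 0, 0, 0, 0, 0, 0])

```text
time: 4.65
ee_pos: [0.404, 0.1652, 0.1578]
eef_rot: [0.214, 0.977, -0.0, -0.001]
contact_force: [0.3, -0.9, -0.9]
grip_width: 0.0241
```

```bash
python3 -c "
from h import *
look('w4.png',.4025,.159)
s=ctrl.read_state();print(s['contact_force'],s['ft_torque'],s['grip_width'])
for n in ('tray_yellow','tray_black'):
  for r in ctrl.masks_of('wrist',n): print(n,r['p'],r['box'])"
```

```text
ee [0.404  0.1652 0.1578] 4.65 [ 0.3034 -0.8515 -0.8929] 0.024097858118497177
expected knob top px 272.08459967600936 223.7374450862372
wood [ 502    0   58   72 3747] [530.8316  33.3993] [0.3633 0.3373 0.09  ]
wood [ 250  251   64   72 1496] [279.2373 284.0969] [0.4451 0.1442 0.09  ]
[ 0.4671 -0.2942 -1.3343] [-0.0007 -0.0038  0.0217] 0.0240702592163977
tray_yellow 0.59 [422.8, 202.2, 560.0, 368.3]
```

View pics/w4.png

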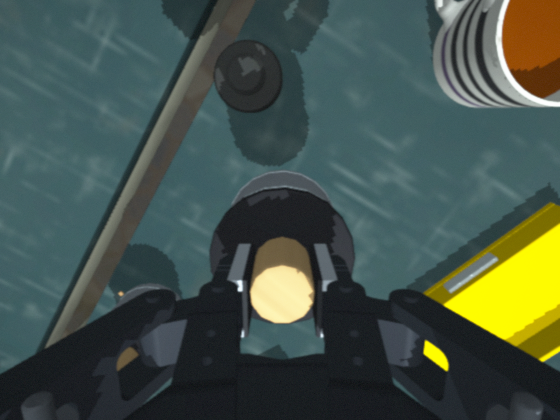

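Request:
move_arm(increments=[0.006, 0.006, 0, 0, 0.02, 0.02, 0, 0, 0.04, 0.04, 0, 0, 0.06, 0.06, 0, 0, 0.08, 0.082, 0, 0])

```text
time: 5.3
ee_pos: [0.4861, 0.2485, 0.1589]
eef_rot: [0.214, 0.977, -0.0, -0.0]
contact_force: [1.0, -0.5, -1.5]
grip_width: 0.024
```

Request:
move_arm(increments=[0.02, 0.02, 0, 0, 0.04, 0.04, 0, 0, 0.06, 0.062, 0, 0, 0.08, 0.083, 0, 0, 0.09, 0.093, 0, 0])

```text
time: 5.8
ee_pos: [0.5765, 0.3424, 0.1585]
eef_rot: [0.214, 0.977, 0.0, 0.0]
contact_force: [-0.1, -0.4, -1.7]
grip_width: 0.0241
```

Request:
move_arm(increments=[0.006, 0.004, 0, 0, 0.006, 0.004, 0, 0, 0.006, 0.004, 0, 0, 0.006, 0.004, 0, 0])

```text
time: 6.2
ee_pos: [0.5806, 0.3439, 0.1591]
eef_rot: [0.214, 0.977, -0.0, -0.0]
contact_force: [-0.4, -0.4, -2.0]
grip_width: 0.0242
```

```bash
python3 -c "
from h import *
im=look('w5.png',.579,.342)
a=cv2.imread('pics/w5.png')
# overlay predicted tray rim
c=np.array([.591,.299]);d=np.array([-.28,.96]);e=np.array([.96,.28])
P=[w2px('wrist',(*(c+s*.095*d+t*.055*e),.03)) for s,t in((1,1),(1,-1),(-1,-1),(-1,1))]
print(np.array(P))
cv2.polylines(a,[np.int32(P)],True,(0,0,255),1);cv2.imwrite('pics/w5o.png',a)"
```

```text
ee [0.5806 0.3439 0.1591] 6.2 [-0.4041 -0.3599 -1.9561] 0.024244258982418127
expected knob top px 278.24694848855904 220.04126925184485
wood [ 250  263   64   60 3018] [281.5719 293.215 ] [0.6294 0.321  0.09  ]
[[369.0876 205.1603]
 [281.0634  99.3896]
 [112.8903 252.2153]
 [203.2854 336.6928]]
```

View pics/w5o.png

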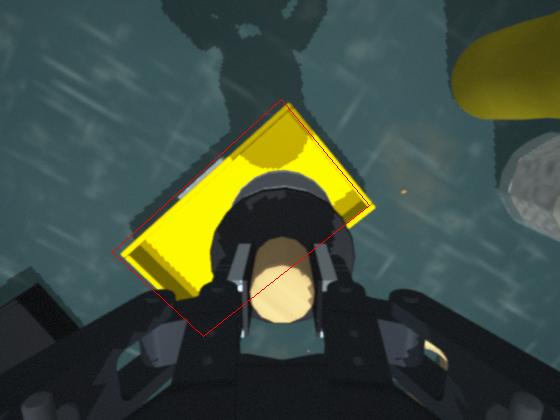

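Request:
move_arm(increments=[0.001, 0.003, -0.01, 0, 0.001, 0.003, -0.03, 0, 0.001, 0.003, -0.05, 0, 0.001, 0.003, -0.065, 0, 0.001, 0.003, -0.074, 0])

```text
time: 6.75
ee_pos: [0.581, 0.3469, 0.083]
eef_rot: [0.214, 0.977, -0.001, -0.001]
contact_force: [0.9, -1.0, -1.4]
grip_width: 0.0239
```

Request:
move_arm(increments=[0, 0, -0.003, 0, 0, 0, -0.006, 0, 0, 0, -0.008, 0, 0, 0, -0.01, 0, 0, 0, -0.011, 0])

```text
time: 7.25
ee_pos: [0.5824, 0.3475, 0.0751]
eef_rot: [0.214, 0.977, 0.0, 0.0]
contact_force: [-2.6, -0.3, 4.3]
grip_width: 0.0242
```

Request:
move_arm(increments=[0, 0, 0, 0, 0, 0, 0, 0, 0, 0, 0, 0, 0, 0, 0, 0, 0, 0, 0, 0], jaw=0)

```text
time: 7.75
ee_pos: [0.5821, 0.3474, 0.0744]
eef_rot: [0.214, 0.977, 0.0, 0.0]
contact_force: [0.0, -0.8, -1.0]
grip_width: 0.0855
```

Request:
move_arm(increments=[0, 0, 0.02, 0, 0, 0, 0.06, 0, 0, 0, 0.085, 0, 0, 0, 0.085, 0, 0, 0, 0.085, 0])

```text
time: 8.25
ee_pos: [0.5822, 0.3474, 0.1598]
eef_rot: [0.214, 0.977, 0.0, 0.0]
contact_force: [-0.5, 0.5, 0.7]
grip_width: 0.0852
```

Request:
move_arm(increments=[-0.06, -0.18, 0, 0, -0.06, -0.18, 0, 0, -0.06, -0.18, 0, 0, -0.06, -0.18, 0, 0, -0.06, -0.18, 0, 0])

```text
time: 8.75
ee_pos: [0.5193, 0.1639, 0.1567]
eef_rot: [0.216, 0.976, -0.001, -0.002]
contact_force: [-0.1, 0.5, -0.2]
grip_width: 0.0854
```

Request:
move_arm(increments=[-0.059, -0.169, 0, 0, -0.059, -0.169, 0, 0, -0.059, -0.169, 0, 0, -0.059, -0.169, 0, 0, -0.059, -0.169, 0, 0])

```text
time: 9.25
ee_pos: [0.4617, -0.0036, 0.1579]
eef_rot: [0.216, 0.976, -0.0, -0.001]
contact_force: [0.2, 0.8, 0.3]
grip_width: 0.0854
```

```bash
cat >> h.py <<'E'
def knob():
    s=ctrl.read_state(); im=ctrl.capture('wrist')
    # lit wooden top nearest to expected spot
    hsv=cv2.cvtColor(im,cv2.COLOR_RGB2HSV)
    m=((hsv[...,0]>8)&(hsv[...,0]<25)&(hsv[...,1]>50)&(hsv[...,2]>170)).astype(np.uint8)
    n,l,st,ce=cv2.connectedComponentsWithStats(m)
    for i in range(1,n):
        if st[i,4]>150: print('wood',st[i],px2w('wrist',*ce[i],.096), 'd',px2w('wrist',*ce[i],.096)[:2]-s['ee_pos'][:2])
    print(s['ee_pos'],s['time'])
    return im
E
python3 -c "
from h import *
np.set_printoptions(precision=4,suppress=True)
cv2.imwrite('pics/w6.png',knob()[:,:,::-1])"
```

```text
wood [266 206  40  37 209] [ 0.4627 -0.0005  0.096 ] d [0.001  0.0031]
wood [  0 290  12  29 185] [ 0.4378 -0.1956  0.096 ] d [-0.0239 -0.1921]
[ 0.4617 -0.0036  0.1579] 9.25
```

View pics/w6.png

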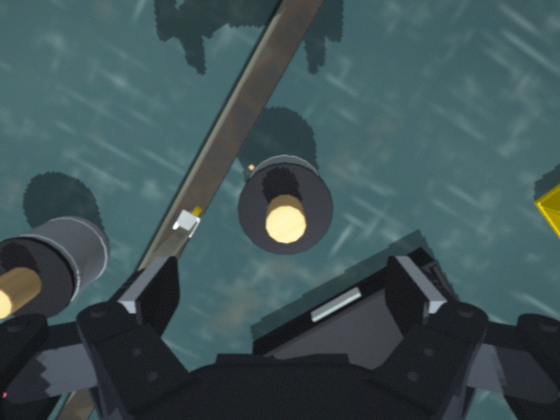

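Request:
move_arm(increments=[0, 0.001, -0.03, 0, 0, 0.001, -0.06, 0, 0, 0.001, -0.09, 0, 0, 0.001, -0.09, 0, 0, 0.001, -0.09, 0])

```text
time: 9.8
ee_pos: [0.4629, 0.0004, 0.069]
eef_rot: [0.214, 0.977, 0.0, -0.001]
contact_force: [0.3, 0.6, 0.2]
grip_width: 0.0855
```

Request:
move_arm(increments=[0, 0, 0, 0, 0, 0, 0, 0, 0, 0, 0, 0, 0, 0, 0, 0, 0, 0, 0, 0], jaw=255)

```text
time: 10.3
ee_pos: [0.4636, -0.001, 0.0701]
eef_rot: [0.214, 0.977, -0.0, 0.001]
contact_force: [-1.1, -1.6, 4.7]
grip_width: 0.0238
```

Request:
move_arm(increments=[0, 0, 0, 0, 0, 0, 0.01, 0, 0, 0, 0.03, 0, 0, 0, 0.06, 0, 0, 0, 0.08, 0])

```text
time: 10.8
ee_pos: [0.4632, -0.0006, 0.151]
eef_rot: [0.214, 0.977, 0.0, 0.001]
contact_force: [0.7, -0.2, -2.0]
grip_width: 0.0239
```

Request:
move_arm(increments=[0, 0, 0.01, 0, 0, 0, 0.01, 0, 0, 0, 0.01, 0, 0, 0, 0.01, 0])

```text
time: 11.2
ee_pos: [0.462, -0.0004, 0.1577]
eef_rot: [0.214, 0.977, 0.0, -0.001]
contact_force: [0.1, -0.8, -2.5]
grip_width: 0.0244
```

```bash
python3 -c "
from h import *
for i in range(5):
  ctrl.capture('wrist'); s=ctrl.read_state(); print(s['contact_force'],s['grip_width'])"
```

```text
[-0.32585099  0.32999585 -1.2627042 ] 0.0238890621027668
[ 0.30716767  0.63803751 -1.12030416] 0.024030202018781234
[-0.43102359  0.1318637  -1.92844712] 0.0238669996669425
[-0.37634896  0.43389525 -1.8462933 ] 0.02417434398192988
[-0.24556493 -0.27108165 -1.26611292] 0.02416807169885112
```

Request:
move_arm(increments=[0.005, 0.009, 0, 0, 0.015, 0.027, 0, 0, 0.027, 0.049, 0, 0, 0.04, 0.073, 0, 0, 0.053, 0.096, 0, 0])

```text
time: 11.95
ee_pos: [0.5167, 0.097, 0.1592]
eef_rot: [0.214, 0.977, 0.0, 0.0]
contact_force: [-0.1, -0.8, -1.5]
grip_width: 0.0239
```

Request:
move_arm(increments=[0.013, 0.023, 0, 0, 0.026, 0.047, 0, 0, 0.039, 0.071, 0, 0, 0.052, 0.094, 0, 0, 0.065, 0.118, 0, 0])

```text
time: 12.45
ee_pos: [0.5815, 0.2152, 0.159]
eef_rot: [0.214, 0.977, 0.0, -0.0]
contact_force: [0.8, -1.2, -1.5]
grip_width: 0.0237
```

Request:
move_arm(increments=[0.012, 0.022, 0, 0, 0.02, 0.036, 0, 0, 0.026, 0.047, 0, 0, 0.026, 0.047, 0, 0, 0.026, 0.047, 0, 0])

```text
time: 12.95
ee_pos: [0.6067, 0.2603, 0.1589]
eef_rot: [0.214, 0.977, -0.0, -0.0]
contact_force: [-0.0, -0.3, -1.6]
grip_width: 0.0239
```

```bash
python3 -c "
from h import *
np.set_printoptions(precision=4,suppress=True)
print(ctrl.read_state()['ee_pos'])
a=save('wrist','w7.png')[:,:,::-1].copy();b=save('side','d7.png')[:,:,::-1]
c=np.array([.594,.304]);d=np.array([-.28,.96]);e=np.array([.96,.28])
P=[w2px('wrist',(*(c+s*.095*d+t*.055*e),.03)) for s,t in((1,1),(1,-1),(-1,-1),(-1,1))]
cv2.polylines(a,[np.int32(P)],True,(0,0,255),1)
b=cv2.resize(b[90:300,180:460],None,fx=2,fy=2)
cv2.imwrite('pics/w7o.png',np.vstack([cv2.resize(a,(400,300)),cv2.resize(b,(400,300))]))"
```

```text
[0.6067 0.2603 0.1589]
```

View pics/w7o.png

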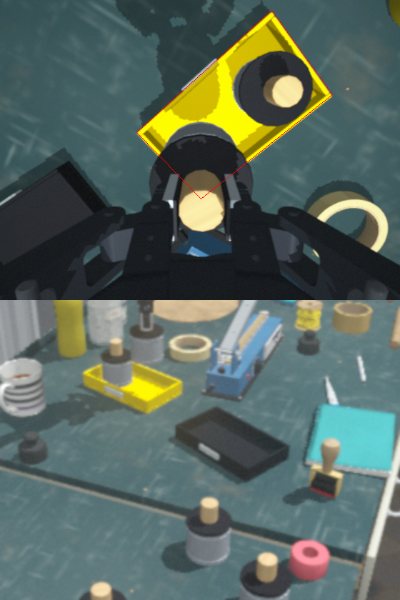

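Request:
move_arm(increments=[0, 0, -0.01, 0, 0, 0, -0.03, 0, 0, 0, -0.05, 0, 0, 0, -0.065, 0, 0, 0, -0.074, 0])

```text
time: 13.55
ee_pos: [0.606, 0.2597, 0.0831]
eef_rot: [0.214, 0.977, -0.001, -0.001]
contact_force: [-0.5, 0.5, -1.2]
grip_width: 0.0244
```

Request:
move_arm(increments=[0, 0, -0.003, 0, 0, 0, -0.006, 0, 0, 0, -0.008, 0, 0, 0, -0.01, 0, 0, 0, -0.011, 0])

```text
time: 14.05
ee_pos: [0.6076, 0.2604, 0.0752]
eef_rot: [0.214, 0.977, 0.0, 0.001]
contact_force: [-1.5, -1.9, 4.4]
grip_width: 0.024
```

Request:
move_arm(increments=[0, 0, 0, 0, 0, 0, 0, 0, 0, 0, 0, 0, 0, 0, 0, 0, 0, 0, 0, 0], jaw=0)

```text
time: 14.55
ee_pos: [0.6071, 0.2604, 0.0744]
eef_rot: [0.214, 0.977, 0.0, 0.0]
contact_force: [0.3, 0.4, -0.1]
grip_width: 0.0852
```

Request:
move_arm(increments=[0, 0, 0.02, 0, 0, 0, 0.06, 0, 0, 0, 0.085, 0, 0, 0, 0.085, 0, 0, 0, 0.085, 0])

```text
time: 15.05
ee_pos: [0.6072, 0.2604, 0.1597]
eef_rot: [0.214, 0.977, 0.0, 0.0]
contact_force: [0.2, -0.3, -0.4]
grip_width: 0.0856
```

Request:
move_arm(increments=[-0.08, -0.21, 0, 0, -0.08, -0.21, 0, 0, -0.08, -0.21, 0, 0, -0.08, -0.21, 0, 0, -0.08, -0.21, 0, 0])

```text
time: 15.55
ee_pos: [0.5243, 0.0479, 0.157]
eef_rot: [0.215, 0.977, -0.0, -0.002]
contact_force: [0.1, 0.3, -0.3]
grip_width: 0.0855
```

Request:
move_arm(increments=[-0.08, -0.21, 0, 0, -0.08, -0.21, 0, 0, -0.08, -0.21, 0, 0, -0.08, -0.21, 0, 0, -0.08, -0.21, 0, 0])

```text
time: 16.05
ee_pos: [0.4447, -0.1618, 0.1576]
eef_rot: [0.216, 0.976, 0.0, -0.001]
contact_force: [1.3, 1.3, -0.8]
grip_width: 0.0852
```

Request:
move_arm(increments=[-0.015, -0.042, 0, 0, -0.015, -0.042, 0, 0, -0.015, -0.042, 0, 0, -0.015, -0.042, 0, 0])

```text
time: 16.45
ee_pos: [0.4317, -0.2004, 0.1582]
eef_rot: [0.214, 0.977, 0.001, -0.001]
contact_force: [-1.1, -0.0, 0.0]
grip_width: 0.0851
```

```bash
python3 -c "
from h import *
np.set_printoptions(precision=4,suppress=True)
cv2.imwrite('pics/w8.png',knob()[:,:,::-1])"
```

```text
wood [  30    0   85   23 1201] [ 0.2772 -0.2504  0.096 ] d [-0.1545 -0.0499]
wood [257 205  40  37 218] [ 0.4298 -0.2031  0.096 ] d [-0.0018 -0.0027]
wood [ 67 282  38  30 345] [ 0.4229 -0.3415  0.096 ] d [-0.0088 -0.141 ]
[ 0.4317 -0.2004  0.1582] 16.45
```

View pics/w8.png

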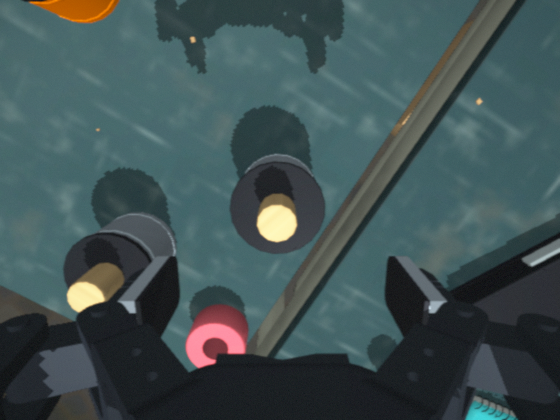

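Request:
move_arm(increments=[-0.002, -0.001, -0.03, 0, -0.002, -0.001, -0.06, 0, -0.002, -0.001, -0.09, 0, -0.002, -0.001, -0.09, 0, -0.002, -0.001, -0.09, 0])

```text
time: 17.0
ee_pos: [0.4302, -0.2017, 0.0694]
eef_rot: [0.213, 0.977, 0.0, -0.0]
contact_force: [-0.2, -0.1, 0.0]
grip_width: 0.0855
```

Request:
move_arm(increments=[0, 0, 0, 0, 0, 0, 0, 0, 0, 0, 0, 0, 0, 0, 0, 0, 0, 0, 0, 0], jaw=255)

```text
time: 17.5
ee_pos: [0.4304, -0.2033, 0.0702]
eef_rot: [0.214, 0.977, -0.001, 0.001]
contact_force: [-1.4, -1.3, 5.1]
grip_width: 0.0244
```

Request:
move_arm(increments=[0, 0, 0, 0, 0, 0, 0.01, 0, 0, 0, 0.03, 0, 0, 0, 0.06, 0, 0, 0, 0.08, 0])

```text
time: 18.0
ee_pos: [0.4296, -0.2021, 0.15]
eef_rot: [0.214, 0.977, 0.0, -0.0]
contact_force: [0.6, -0.2, -5.7]
grip_width: 0.024
```

Request:
move_arm(increments=[0, 0, 0.01, 0, 0, 0, 0.01, 0, 0, 0, 0.01, 0, 0, 0, 0.01, 0])

```text
time: 18.4
ee_pos: [0.429, -0.2018, 0.1574]
eef_rot: [0.214, 0.977, 0.001, -0.002]
contact_force: [0.3, 1.0, -6.4]
grip_width: 0.0239
```

```bash
python3 -c "
from h import *
for i in range(4):
  ctrl.capture('wrist'); s=ctrl.read_state(); print(s['contact_force'],s['grip_width'],s['ee_pos'])"
```

```text
[-0.61308943 -0.09238334 -6.30383122] 0.02377246608466136 [ 0.42913643 -0.20191368  0.15760921]
[-1.03182543 -0.36559459 -5.44301864] 0.02422350821135963 [ 0.42929604 -0.20205688  0.15785028]
[-0.15869425  0.17459989 -6.39875008] 0.023848952115599044 [ 0.42947888 -0.20220853  0.1581453 ]
[ 0.10859874  0.38242528 -5.69535528] 0.023893123293830865 [ 0.42962801 -0.20235191  0.1584324 ]
```

Request:
move_arm(increments=[0.003, 0.01, 0, 0, 0.01, 0.034, 0, 0, 0.018, 0.059, 0, 0, 0.025, 0.084, 0, 0, 0.033, 0.109, 0, 0])

```text
time: 19.1
ee_pos: [0.4632, -0.0919, 0.1592]
eef_rot: [0.214, 0.977, 0.0, -0.0]
contact_force: [0.4, -0.5, -5.6]
grip_width: 0.0242
```

Request:
move_arm(increments=[0.008, 0.025, 0, 0, 0.016, 0.05, 0, 0, 0.027, 0.073, 0, 0, 0.043, 0.092, 0, 0, 0.063, 0.108, 0, 0])

```text
time: 19.6
ee_pos: [0.5259, 0.0164, 0.159]
eef_rot: [0.214, 0.977, 0.0, -0.0]
contact_force: [-0.4, -0.2, -5.0]
grip_width: 0.0243
```

Request:
move_arm(increments=[0.022, 0.01, 0, 0, 0.044, 0.02, 0, 0, 0.066, 0.027, 0, 0, 0.085, 0.033, 0, 0, 0.095, 0.035, 0, 0])

```text
time: 20.1
ee_pos: [0.622, 0.0507, 0.159]
eef_rot: [0.214, 0.977, 0.0, -0.0]
contact_force: [0.1, 0.1, -5.9]
grip_width: 0.0238
```

Request:
move_arm(increments=[0.003, 0, 0, 0, 0.003, 0, 0, 0, 0.003, 0, 0, 0])

```text
time: 20.4
ee_pos: [0.6232, 0.0493, 0.159]
eef_rot: [0.214, 0.977, -0.0, -0.001]
contact_force: [-0.2, -0.0, -6.4]
grip_width: 0.0242
```

```bash
python3 -c "
from h import *
np.set_printoptions(precision=4,suppress=True)
print(ctrl.read_state()['ee_pos'])
a=save('wrist','w9.png')[:,:,::-1].copy()
a=cv2.convertScaleAbs(a,alpha=1.6,beta=20)
c=np.array([.629,.004]);d=np.array([-.135,.991]);e=np.array([.991,.135])
P=[w2px('wrist',(*(c+s*.095*d+t*.055*e),.03)) for s,t in((1,1),(1,-1),(-1,-1),(-1,1))]
print(np.array(P));cv2.polylines(a,[np.int32(P)],True,(0,0,255),1)
cv2.imwrite('pics/w9o.png',a)"
```

```text
[0.6232 0.0493 0.159 ]
[[367.7795 219.4306]
 [297.8244 102.7218]
 [104.7576 229.9279]
 [183.5552 326.9533]]
```

View pics/w9o.png

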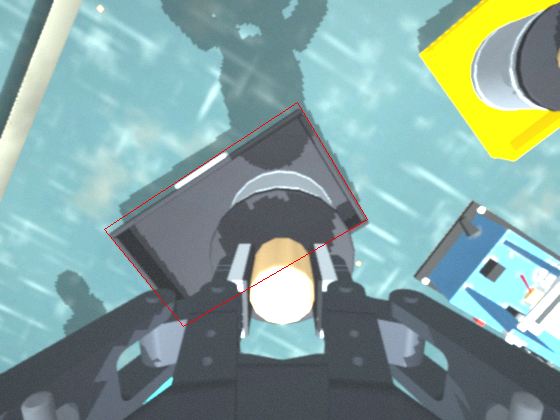

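Request:
move_arm(increments=[0, 0, -0.01, 0, 0, 0, -0.03, 0, 0, 0, -0.05, 0, 0, 0, -0.065, 0, 0, 0, -0.074, 0])

```text
time: 20.95
ee_pos: [0.6227, 0.0493, 0.0831]
eef_rot: [0.214, 0.977, -0.0, -0.001]
contact_force: [0.3, -0.4, -5.7]
grip_width: 0.0238
```

Request:
move_arm(increments=[0, 0, -0.003, 0, 0, 0, -0.006, 0, 0, 0, -0.008, 0, 0, 0, -0.01, 0, 0, 0, -0.011, 0])

```text
time: 21.45
ee_pos: [0.6246, 0.0492, 0.0753]
eef_rot: [0.214, 0.977, -0.0, 0.001]
contact_force: [-3.4, -0.3, 0.5]
grip_width: 0.0242
```

Request:
move_arm(increments=[0, 0, 0, 0, 0, 0, 0, 0, 0, 0, 0, 0, 0, 0, 0, 0, 0, 0, 0, 0], jaw=90)

```text
time: 21.95
ee_pos: [0.6243, 0.0493, 0.0746]
eef_rot: [0.214, 0.977, 0.0, 0.0]
contact_force: [0.9, -0.0, 0.0]
grip_width: 0.0555
```

Request:
move_arm(increments=[0, 0, 0.02, 0, 0, 0, 0.06, 0, 0, 0, 0.085, 0, 0, 0, 0.085, 0, 0, 0, 0.085, 0])

```text
time: 22.45
ee_pos: [0.6242, 0.0493, 0.1597]
eef_rot: [0.214, 0.977, 0.0, 0.0]
contact_force: [0.3, -0.6, -0.5]
grip_width: 0.0553
```

Request:
move_arm(increments=[-0.1, -0.195, 0, 0, -0.1, -0.195, 0, 0, -0.1, -0.195, 0, 0, -0.1, -0.195, 0, 0, -0.1, -0.195, 0, 0], jaw=0)

```text
time: 22.95
ee_pos: [0.5212, -0.1481, 0.1572]
eef_rot: [0.216, 0.976, 0.0, -0.002]
contact_force: [-0.0, 0.2, -0.7]
grip_width: 0.0855
```

Request:
move_arm(increments=[-0.099, -0.194, 0, 0, -0.099, -0.194, 0, 0, -0.099, -0.194, 0, 0, -0.099, -0.194, 0, 0, -0.099, -0.194, 0, 0])

```text
time: 23.45
ee_pos: [0.4223, -0.3422, 0.1576]
eef_rot: [0.216, 0.976, 0.0, -0.001]
contact_force: [0.7, 0.8, -0.5]
grip_width: 0.0854
```

```bash
python3 -c "
from h import *
np.set_printoptions(precision=4,suppress=True)
knob();cv2.imwrite('pics/w10.png',knob()[:,:,::-1])
print(px2w('wrist',282,224,.096))
ctrl.capture('scene')
for r in ctrl.masks_of('scene','canister_1'): print(r['p'],r['box'])"
```

```text
wood [263 208  41  37 435] [ 0.4229 -0.3431  0.096 ] d [ 0.0006 -0.0009]
[ 0.4223 -0.3422  0.1576] 23.45
wood [267 208  40  37 364] [ 0.4246 -0.3388  0.096 ] d [0.0025 0.0042]
[ 0.4221 -0.343   0.1576] 23.5
[ 0.4242 -0.3414  0.096 ]
0.8 [230.3, 119.9, 247.1, 154.9]
0.75 [308.9, 154.4, 332.8, 186.0]
0.75 [373.3, 269.4, 415.4, 314.6]
0.65 [286.8, 314.1, 320.7, 359.1]
0.59 [254.5, 125.8, 276.1, 158.9]
```

Request:
move_arm(increments=[0, 0, -0.03, 0, 0, 0, -0.06, 0, 0, 0, -0.09, 0, 0, 0, -0.09, 0, 0, 0, -0.09, 0])

```text
time: 24.15
ee_pos: [0.4254, -0.3383, 0.069]
eef_rot: [0.213, 0.977, 0.001, -0.001]
contact_force: [0.3, -0.7, 0.4]
grip_width: 0.0859
```

Request:
move_arm(increments=[0, 0, 0, 0, 0, 0, 0, 0, 0, 0, 0, 0, 0, 0, 0, 0, 0, 0, 0, 0], jaw=255)

```text
time: 24.65
ee_pos: [0.4253, -0.3406, 0.0703]
eef_rot: [0.214, 0.977, -0.001, 0.001]
contact_force: [-2.3, -1.5, 2.9]
grip_width: 0.0241
```

Request:
move_arm(increments=[0, 0, 0, 0, 0, 0, 0.01, 0, 0, 0, 0.03, 0, 0, 0, 0.06, 0, 0, 0, 0.08, 0])

```text
time: 25.15
ee_pos: [0.4247, -0.3387, 0.1498]
eef_rot: [0.214, 0.977, 0.001, -0.0]
contact_force: [0.4, -0.3, -5.5]
grip_width: 0.024
```

Request:
move_arm(increments=[0, 0, 0.01, 0, 0, 0, 0.01, 0, 0, 0, 0.01, 0, 0, 0, 0.01, 0])

```text
time: 25.55
ee_pos: [0.4242, -0.3386, 0.1573]
eef_rot: [0.214, 0.977, 0.001, -0.001]
contact_force: [-0.5, -0.2, -6.0]
grip_width: 0.0242
```

```bash
python3 -c "
from h import *
for i in range(2):
  ctrl.capture('wrist'); s=ctrl.read_state(); print(s['contact_force'],s['grip_width'],s['ee_pos'])
print('stamp',px2w('scene',402,190,.09),px2w('side',411,198,.09))"
```

```text
[-0.7072497   0.30406598 -5.97912655] 0.024162175904423787 [ 0.42427516 -0.33870232  0.1574416 ]
[ 1.09873559  0.79213994 -4.6539187 ] 0.02394394935195641 [ 0.42442651 -0.3389148   0.1577598 ]
stamp [ 0.66812315 -0.19141704  0.09      ] [ 0.67129568 -0.20642548  0.09      ]
```

Request:
move_arm(increments=[0.002, 0.01, 0, 0, 0.006, 0.033, 0, 0, 0.01, 0.058, 0, 0, 0.015, 0.083, 0, 0, 0.02, 0.108, 0, 0])

```text
time: 26.15
ee_pos: [0.445, -0.2299, 0.1589]
eef_rot: [0.214, 0.977, 0.0, -0.0]
contact_force: [-0.2, -0.3, -5.5]
grip_width: 0.0243
```

Request:
move_arm(increments=[0.005, 0.025, 0, 0, 0.01, 0.05, 0, 0, 0.016, 0.075, 0, 0, 0.026, 0.098, 0, 0, 0.042, 0.117, 0, 0])

```text
time: 26.65
ee_pos: [0.4865, -0.1125, 0.1588]
eef_rot: [0.214, 0.977, 0.0, -0.001]
contact_force: [0.8, -1.1, -4.3]
grip_width: 0.0239
```

Request:
move_arm(increments=[0.02, 0.014, 0, 0, 0.042, 0.026, 0, 0, 0.065, 0.038, 0, 0, 0.088, 0.049, 0, 0, 0.11, 0.06, 0, 0])

```text
time: 27.15
ee_pos: [0.5976, -0.0532, 0.1588]
eef_rot: [0.214, 0.977, 0.0, -0.0]
contact_force: [-0.4, -0.8, -4.3]
grip_width: 0.0243
```

Request:
move_arm(increments=[0.02, 0.008, 0, 0, 0.033, 0.012, 0, 0, 0.038, 0.014, 0, 0, 0.038, 0.014, 0, 0, 0.038, 0.014, 0, 0])

```text
time: 27.65
ee_pos: [0.6342, -0.0405, 0.1588]
eef_rot: [0.214, 0.977, -0.0, -0.001]
contact_force: [-0.4, -0.4, -4.8]
grip_width: 0.0241
```

```bash
python3 -c "
from h import *
np.set_printoptions(precision=4,suppress=True)
print(ctrl.read_state()['ee_pos'])
a=save('wrist','w11.png')[:,:,::-1].copy()
a=cv2.convertScaleAbs(a,alpha=1.6,beta=20)
c=np.array([.629,.004]);d=np.array([-.135,.991]);e=np.array([.991,.135])
P=[w2px('wrist',(*(c+s*.095*d+t*.055*e),.03)) for s,t in((1,1),(1,-1),(-1,-1),(-1,1))]
cv2.polylines(a,[np.int32(P)],True,(0,0,255),1)
b=cv2.resize(save('side','d11.png')[90:300,180:460,::-1],(560,420))
cv2.imwrite('pics/w11o.png',cv2.resize(np.hstack([a,b]),(800,300)))"
```

```text
[ 0.6342 -0.0405  0.1588]
```

View pics/w11o.png

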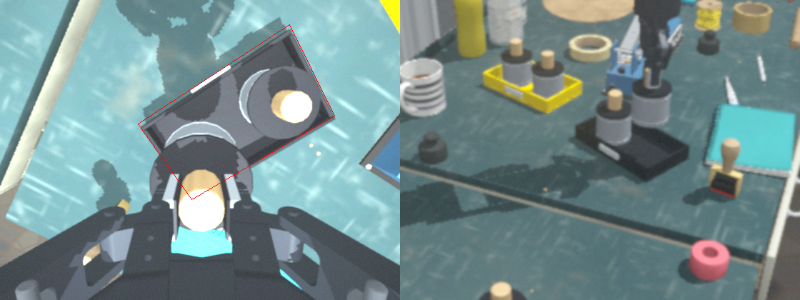

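Tray outline and first heavy canister line up; all three placed ones stand upright and the next spot is free. Lowering.

Request:
move_arm(increments=[0, 0, -0.01, 0, 0, 0, -0.03, 0, 0, 0, -0.05, 0, 0, 0, -0.065, 0, 0, 0, -0.074, 0])

```text
time: 28.25
ee_pos: [0.6337, -0.0405, 0.0831]
eef_rot: [0.214, 0.977, 0.0, -0.001]
contact_force: [-0.3, -0.2, -5.2]
grip_width: 0.0242
```

Request:
move_arm(increments=[0, 0, -0.003, 0, 0, 0, -0.006, 0, 0, 0, -0.008, 0, 0, 0, -0.01, 0, 0, 0, -0.011, 0])

```text
time: 28.75
ee_pos: [0.6357, -0.0409, 0.0753]
eef_rot: [0.214, 0.977, -0.0, 0.001]
contact_force: [-1.9, -0.3, 0.1]
grip_width: 0.0241
```

Request:
move_arm(increments=[0, 0, 0, 0, 0, 0, 0, 0, 0, 0, 0, 0, 0, 0, 0, 0, 0, 0, 0, 0], jaw=90)

```text
time: 29.25
ee_pos: [0.6353, -0.0407, 0.0746]
eef_rot: [0.214, 0.977, 0.0, 0.0]
contact_force: [-0.7, -0.5, 0.4]
grip_width: 0.0554
```

Request:
move_arm(increments=[0, 0, 0.02, 0, 0, 0, 0.06, 0, 0, 0, 0.1, 0, 0, 0, 0.14, 0, 0, 0, 0.14, 0])

```text
time: 29.75
ee_pos: [0.6387, -0.0415, 0.2223]
eef_rot: [0.214, 0.977, -0.0, 0.007]
contact_force: [0.0, -0.1, 0.2]
grip_width: 0.0552
```

Request:
move_arm(increments=[-0.15, 0, 0.05, 0, -0.15, 0, 0.05, 0, -0.15, 0, 0.05, 0, -0.15, 0, 0.05, 0, -0.15, 0, 0.05, 0])

```text
time: 30.25
ee_pos: [0.4845, -0.0406, 0.2649]
eef_rot: [0.214, 0.977, -0.0, 0.001]
contact_force: [-0.1, 0.1, 0.0]
grip_width: 0.0555
```

```bash
python3 -c "
from h import *
a=save('scene','s12.png')[90:315,150:450,::-1];b=save('wrist','w12.png')[:,:,::-1]
cv2.imwrite('pics/f.png',np.hstack([cv2.resize(a,(400,300)),cv2.resize(b,(400,300))]))
print(ctrl.read_state()['time'])"
```

```text
30.35
```

```bash
python3 -c "
from h import *
np.set_printoptions(precision=3,suppress=True)
for cam in ('scene','side'):
  ctrl.capture(cam)
  print(cam,'expected knob px',[tuple(np.round(w2px(cam,(x,y,.101)),0)) for x,y in((.582,.347),(.607,.260),(.624,.049),(.635,-.041))])
  for r in ctrl.masks_of(cam,'canister_1'): print(round(r['p'],2),np.array(r['box']))
  for n in('date_stamp','mug','loose_ribbon'):
    for r in ctrl.masks_of(cam,n)[:1]: print(n,round(r['p'],2),np.array(r['box']))
"
```

```text
scene expected knob px [(np.float64(238.0), np.float64(122.0)), (np.float64(263.0), np.float64(129.0)), (np.float64(320.0), np.float64(155.0)), (np.float64(348.0), np.float64(167.0))]
0.95 [287.7 313.8 321.4 359. ]
0.92 [230.1 119.6 250.2 153.9]
0.91 [257.  125.4 272.6 161. ]
0.77 [330.2 164.7 360.3 200.5]
0.67 [306.6 154.1 332.9 187.2]
date_stamp 0.81 [389.9 182.  411.5 214.7]
mug 0.63 [165.3 142.7 200.  181.8]
loose_ribbon 0.76 [398.4 248.  422.9 278.6]
side expected knob px [(np.float64(260.0), np.float64(118.0)), (np.float64(282.0), np.float64(126.0)), (np.float64(329.0), np.float64(154.0)), (np.float64(354.0), np.float64(168.0))]
0.96 [247.6 117.4 272.5 152.3]
0.81 [342.6 167.4 371.9 204.9]
0.72 [318.4 154.4 345.7 191.4]
0.68 [231.5 287.3 271.9 339.3]
date_stamp 0.76 [398.  186.6 419.8 230.4]
mug 0.75 [180.  130.3 213.9 172.2]
loose_ribbon 0.66 [383.5 259.  411.  286. ]
```

All four canister boxes top out at the expected upright knob heights, and the bystanders show no shift. Handing in.

```bash
python3 -c "
from rig import ctrl
ctrl.close_job()"
```

```text
the job is handed in; nothing more can be done
```

All four canisters are sorted and the job is handed in, at about 30 s on the robot's clock.

| Canister start position (x, y) | Felt on lifting | Placed in |
|---|---|---|
| 0.405, 0.165 | light, about 1.5–2 N | yellow tray |
| 0.463, 0.000 | light, about 1.5 N | yellow tray |
| 0.430, -0.203 | heavy, about 6 N | black tray |
| 0.425, -0.340 | heavy, about 5.5 N | black tray |

The orange look-alike was left alone.

- **Set-down:** Each canister was lowered until the force showed tray contact, and the measured height matched the tray floor each time. The most I read at set-down was about 4.4 N.
- **Last checks:** In the scene camera, all four detections top out within about 4 pixels of where an upright canister in the tray should. The stamp, mug and ribbon boxes look unmoved, but I compared these only with the starting picture by eye.
- **Gaps and disagreements:**
  - The last picture could not be viewed because the 12-picture limit was reached, so the fourth placement rests on numbers only.
  - The final side-camera pass missed one yellow-tray canister; the scene camera shows it standing in place.
  - Early scene-camera positions were about 5 mm off from the wrist camera, and I corrected for that.

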